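# Reset the tripped dry-block incubator

### The job

The incubator on the lab bench has tripped and must be reset. First slide the blue shutter on its top fully open, then take the orange reset stylus from the green rack, reach its thin steel shaft upright down through the uncovered hole and hold the recessed red button fully down for two seconds. Finish while the gripper is still holding the stylus and the button is still held down, with the shutter left open and the tubes, the dish stack and the jar left where they are.

Things in the scene. Friction and masses are not known exactly. Their poses are not given: they have to be found in the camera images.
- incubator: White bench incubator, fixed, 160 (x) x 200 (y) x 90 mm high, on the left or the right of the bench, turned up to 0.4 rad. Origin: centre of its underside; z up, its -x side (dark display) faces the robot. On the far (+x) half of its top an aluminium block with dark wells and small caps rises at most 16 mm above the top; the reset hole is in the nearer half.
- reset_mouth (a point): Centre of the mouth of the vertical round reset hole in the incubator's flat top (90 mm above the bench), at x -35, y -25 mm in incubator axes. Diameter 14 mm, 2 mm chamfer, black ring of 24 mm outer diameter round it. Inside, the top of the red button (diameter 12 mm) lies 22 mm below the mouth when up, 30 mm when fully down. Axes as the incubator's.
- shutter_grip (a point): Middle of the top of the blue shutter's upright rib: 12 mm thick along the incubator's y (sliding direction; pinch it this way), 30 mm long in x, 28 mm tall, top 33 mm above the incubator's top. It stands mid on a blue plate 42 (x) x 44 (y) mm, upper face 5 mm above the top, between two 6 mm high steel rails 44 mm apart along y. When shut, the rib is right over the reset hole.
- shutter (a joint): Shutter position in m: 0 = shut, 0.045 = fully open (end stop). It grows as the shutter slides towards the incubator's +y. It stays where it is left (about 1.5 N of friction) and starts within 8 mm of shut.
- reset_button (a joint): Depth of the recessed red button in m: 0 = up, 0.008 = fully down (end stop). A spring pushes it back up: about 1.5 N to start it, 5 N when fully down.
- rack: Green open-frame rack, fixed to the bench, 70 (x) x 190 (y) x 75 mm high, beside the incubator, turned up to 0.4 rad. Origin: centre of its underside. Its top is a flat plate with three round 14 mm holes, in a row along its y at -60, 0 and +60 mm; one holds the stylus, the other two hold tubes, in any order.
- stylus: Reset stylus, about 40 g, 120 mm long, upright in a hole of the rack. Origin: the shaft's tip (lower end); z points from tip to handle. Steel shaft 6 mm in diameter, 60 mm long; orange collar 22 mm in diameter from 60 to 65 mm; round orange handle 16 mm in diameter from 65 to 120 mm. The collar rests on the rack's top, so the tip hangs 15 mm above the bench.
- tube_a: Bystander: upright amber tube, 12 mm in diameter, with a black 15 mm cap, 108 mm tall, standing in the rack on its 5 mm floor. Origin: centre of its underside.
- tube_b: Bystander: like tube_a, in another hole of the rack.
- dishes: Bystander: stack of four clear culture dishes with a red top lid, 88 mm in diameter, 60 mm tall, one loose piece standing between the incubator and the rack. Origin: centre of its underside.
- jar: Bystander: closed specimen jar with a blue cap, 56 mm in diameter, 75 mm tall, beyond the dishes. Origin: centre of its underside.
Mind the look-alikes: they are no part of the job. Of the things shaped like the stylus, the orange one is meant.

How it is judged:
By the outcome, as a careful person would: the job done as asked, in the order asked, and still so for the second after the job is handed in, while the arm keeps its last pose, push and grip.
It also fails if it takes over 58 s, if anything falls off the work surface, if the arm or the gripper's body presses on something with over 40 N, if the wrist force passes 120 N, or if a joint passes its speed limit or range.

### The arm

A 6-joint arm with a two-finger parallel gripper is mounted at the origin on the work surface. World frame = base frame: x ahead of the robot, y to its left, z up, the work surface at z = 0. Lengths are in m, angles in rad, forces in N, time in s.
With the tool pointing down it reaches from about 0.35 to 0.975 m from the base axis. Payload 4.9 kg.
Tool frame: the origin (TCP) lies at the very end of the fingers, on their centre line; the grasp point (between the pads) lies 19 mm behind it; z points along the fingers, y is the line along which they close (so a half turn about z gives the same grasp; the last joint's range is limited). The gripper opens to 85 mm and grips with 20 to 120 N. Pads are 22 mm wide; open, the fingers measure 114 mm over their backs; the gripper's body (76 mm by 85 mm) begins 54 mm behind the grasp point. The pads swing forward as they close: fully open they stand 13 mm farther back than shut.
Start: joints at [-1.433, 0.053, 1.613, -0, 1.476, -0.119], TCP at [0.159, -0.604, 0.231] pointing down, gripper open.
Joint ranges: [-3.01, 3.01], [-1.01, 2.22], [0.06, 2.58], [-1.02, 4.17], [0.09, 2.62], [-3.14, 3.14]. Speed limits (rad/s): [2.57, 2.57, 3.14, 3.14, 3.14, 3.14].

### API

Orientations are given as a unit quaternion [w, x, y, z].
In Python, from plant import manip gives the robot as it stands.
- The arm moves only by the tool move_arm, never from a script. Its argument "plan" is a list that holds one entry, the list of rows, each a list of 7 numbers: the shift along the tool's x, y, z as a fraction of full scale, then the turn, a rotation vector about the tool's x, y, z as a fraction of full scale, then the closure, from 0 (fully open) to 1 (shut). In form: [[[dx, dy, dz, wx, wy, wz, fingers], ...]]. A call has exactly 10 rows; each row shifts and turns the commanded pose from where the row before left it, along the tool's axes as they then stand; what a row does not reach is not made up. Full scale, the value 1, is 0.12 m for a shift and 0.15 rad for a turn. A row lasts 1/8 s, in which the tool goes at most 62.5 mm and 10.7 degrees, less where a joint would pass 70% of its speed; a pose out of reach is approached as far as the arm can. A call with a number of a shift or a turn outside -1 to 1 is refused whole. A call with a gripper value outside its range is refused whole. The fingers move at their own pace and stop on an object; the grip force is fixed at half the most. Time passes only in rows, so rows that do not move let the fingers close, or fill a call up. It gives the time, the measured TCP pose, the force, the opening and the grip force at its end, in the units of the state.
- manip.state(): the state, without advancing time (a new reading comes with each control period).
- manip.grab_frame(name): name is "scene" or "side" or "wrist"; returns a dict with "pixels" (384x512x3 uint8, blue, green, red), "depth" (384x512 float32, m along the optical axis (not along the pixel's ray), 0 where there is no reading), "vfov" (degrees; the focal length in pixels is half the picture's height over the tangent of half this angle, whatever the lens; pixels are square), "cx", "cy" (the principal point, pixels), "dist_coeffs" ([k1, k2, p1, p2, k3] as OpenCV has them; the pictures are not rectified), "view" (4x4, takes a point from world to camera coordinates). Camera axes: x right, y down, z forward; pixel columns grow to the right and rows downward; lengths in m; the calibration is good to about 2 mm. A picture is of the moment at which its call begins.
- manip.job_done(): hands the job in; it is judged then, once.
The state is a dict: "time": time; "joint_pos": joint angles; "joint_vel": joint speeds; "joint_efforts": joint torques, N m; "tool_pos": TCP position; "tool_rot": TCP orientation; "contact_force": force on the tool from outside, world axes, zero at the start; "ft_torque": the same for the moment, N m; "gripper_width": opening from 0.0 (shut) to 1.0 (fully open); "grasp_force": force on a finger pad.
Only numpy, scipy, OpenCV 4.12 (cv2) and the standard library are available. Lean on these libraries where they do the work, as an engineer would, in place of code of your own. Each camera call takes 0.05 s, during which the arm holds its last target. There are 200 camera calls.

## Working session

There is one attempt and no reset: what is moved stays moved. The work goes in short steps, Python scripts to look and compute and a tool call to move; the robot and the scene stay as the last step left them, time stands still between calls to the robot, and variables do not carry over. Pictures are saved under pics/ and viewed, at most 10 in all, crops included, and the job is handed in when it is done.

Besides the shell and the picture viewer there is one more tool, called after "Request:" by a JSON object that holds its "name" and its "arguments", one argument or row to a line. move_arm: Moves the arm, as the interface text tells. Its arguments: {"type":"object","properties":{"plan":{"type":"array"}},"required":["plan"]}

```bash
mkdir -p pics; cat > h.py <<'E'
import numpy as np, cv2
from scipy.spatial.transform import Rotation as R
from plant import manip
def grab(n, tag):
    f=manip.grab_frame(n); cv2.imwrite(f'pics/{tag}.png',f['pixels']); np.savez(f'pics/{tag}.npz',**f); return f
def load(tag): 
    d=np.load(f'pics/{tag}.npz'); return {k:d[k] for k in d}
def K(f):
    h=f['pixels'].shape[0]; fl=h/2/np.tan(np.radians(float(f['vfov']))/2)
    return np.array([[fl,0,float(f['cx'])],[0,fl,float(f['cy'])],[0,0,1]])
def rays(f,uv):
    p=cv2.undistortPoints(np.float64(uv).reshape(-1,1,2),K(f),np.float64(f['dist_coeffs'])).reshape(-1,2)
    V=f['view']; d=np.c_[p,np.ones(len(p))]@V[:3,:3]; o=-V[:3,:3].T@V[:3,3]; return o,d
def onplane(f,uv,z):
    o,d=rays(f,uv); return o+d*((z-o[2])/d[:,2])[:,None]
def cloud(f):
    h,w=f['depth'].shape; u,v=np.meshgrid(np.arange(w),np.arange(h))
    o,d=rays(f,np.c_[u.ravel(),v.ravel()]); return (o+d*f['depth'].reshape(-1,1)).reshape(h,w,3)
def proj(f,P):
    V=f['view']; r,_=cv2.Rodrigues(V[:3,:3]); return cv2.projectPoints(np.float64(P).reshape(-1,1,3),r,V[:3,3],K(f),np.float64(f['dist_coeffs']))[0].reshape(-1,2)
E
python3 - <<'E'
from h import *
a=grab('scene','s0');b=grab('side','d0');c=grab('wrist','w0')
im=np.vstack([np.hstack([a['pixels'],b['pixels']])]);cv2.imwrite('pics/m0.png',cv2.resize(im,(800,300)))
for f in(a,b,c): print(-f['view'][:3,:3].T@f['view'][:3,3], f['view'][2,:3],f['vfov'])
print(manip.state())
E
```

```text
[1.06744387 0.15750193 0.68318043] [-0.65373916 -0.16183283 -0.73921258] 54.23270131968672
[ 0.47280706 -0.56685106  0.66692267] [ 0.13378966  0.70477521 -0.69670096] 49.581416069764074
[ 0.22512321 -0.5871603   0.37224872] [-0.26079003 -0.06568845 -0.96315813] 69.21647749624992
{'time': 0.15, 'joint_pos': array([-1.43299770e+00,  5.31968357e-02,  1.61395230e+00,  1.71006005e-05,
        1.47600327e+00, -1.19029412e-01]), 'joint_vel': array([-0.00022174, -0.00185557, -0.00377529,  0.00131767,  0.00018557,
       -0.00059659]), 'joint_efforts': array([ 4.61481231e-04, -3.94246817e+01, -3.70721412e+01, -4.62524918e-05,
        4.72098385e-03, -1.20107904e-05]), 'tool_pos': array([ 0.15868024, -0.6040298 ,  0.23036634]), 'tool_rot': array([-7.79919535e-04,  9.91766047e-01,  1.28060535e-01,  1.19220037e-06]), 'contact_force': array([-0.48460683,  0.4666852 , -0.68821917]), 'ft_torque': array([0.05109415, 0.02568299, 0.04766706]), 'grasp_force': 0.0, 'gripper_width': 0.9991903628074603}
```

View pics/s0.png

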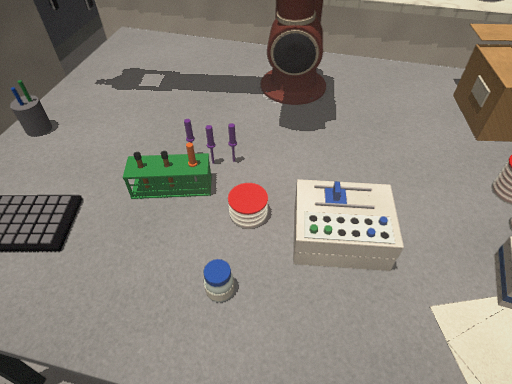

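View pics/d0.png

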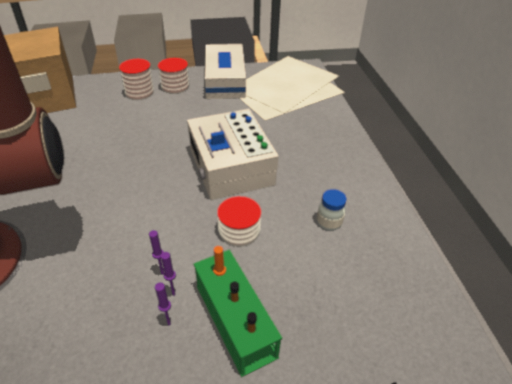

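The scene picture shows the incubator at (345,220) with the shutter rib at (337,190), the rack at (168,175), the dishes at (248,203) and the jar at (218,280). There are four stylus-shaped things: orange in the rack's end hole at (192,155), and purple at (188,130), (210,135) and (232,135), standing free. Only the orange one is in the rack and has the right colour. I'll measure it and check it in one enlarged crop.

```bash
python3 - <<'E'
from h import *
for t in('s0','d0'):
    f=load(t); im=f['pixels']; hsv=cv2.cvtColor(im,cv2.COLOR_BGR2HSV); C=cloud(f); H,S,V=[hsv[...,i].astype(int) for i in range(3)]
    ws=(C[...,0]>0.2)&(C[...,0]<.95)&(np.abs(C[...,1])<.45)&(f['depth']>0)
    def rep(n,m):
        m=m&ws; k,l,st,ce=cv2.connectedComponentsWithStats(m.astype(np.uint8))
        for i in range(1,k):
            if st[i,4]>25:
                P=C[l==i]; print(t,n,st[i,4],ce[i].round(),'med',np.median(P,0).round(3),'min',P.min(0).round(3),'max',P.max(0).round(3))
    def rect(n,m,z):
        m=m&ws&(np.abs(C[...,2]-z)<.007); P=C[m][:,:2]
        r=cv2.minAreaRect((P*1000).astype(np.float32)); print(t,'RECT',n,r)
    rep('orange',(H>=4)&(H<14)&(S>190)&(V>120)&(C[...,2]>.06))
    rep('red',((H<4)|(H>175))&(S>150)&(C[...,2]>.04))
    rep('blue',(H>100)&(H<125)&(S>130)&(V>60)&(C[...,2]>.05))
    rep('purple',(H>130)&(H<160)&(S>100)&(C[...,2]>.02))
    rep('black',(V<60)&(C[...,2]>.095)&(C[...,2]<.12)&(C[...,1]<.0))
    rect('green',(H>45)&(H<80)&(S>120),.075)
    rect('incub',ws,.09)
a=load('s0')['pixels'][100:210,110:260];b=load('d0')['pixels'][210:360,130:290]
cv2.imwrite('pics/c0.png',np.hstack([cv2.resize(a,(420,308),interpolation=2),cv2.resize(b,(328,308),interpolation=2)]))
E
```

```text
s0 red 967 [247. 198.] med [0.555 0.001 0.059] min [ 0.509 -0.043  0.055] max [0.596 0.044 0.063]
s0 blue 238 [335. 194.] med [0.535 0.183 0.095] min [0.51  0.162 0.092] max [0.555 0.207 0.124]
s0 blue 27 [383. 219.] med [0.581 0.281 0.106] min [0.575 0.275 0.104] max [0.586 0.286 0.108]
s0 blue 29 [371. 231.] med [0.615 0.26  0.105] min [0.609 0.254 0.104] max [0.62  0.265 0.107]
s0 blue 512 [217. 272.] med [ 0.751 -0.003  0.074] min [ 0.726 -0.027  0.062] max [0.773 0.02  0.078]
s0 black 44 [137. 156.] med [ 0.537 -0.258  0.109] min [ 0.53  -0.268  0.097] max [ 0.541 -0.254  0.114]
s0 black 40 [164. 155.] med [ 0.518 -0.202  0.109] min [ 0.512 -0.209  0.095] max [ 0.523 -0.197  0.113]
s0 RECT green ((516.234375, -203.69119262695312), (71.39997863769531, 188.78749084472656), 17.66802215576172)
s0 RECT incub ((528.3033447265625, 39.6104736328125), (594.5259399414062, 221.17086791992188), 78.26428985595703)
d0 orange 190 [219. 261.] med [ 0.497 -0.154  0.108] min [ 0.488 -0.159  0.078] max [ 0.505 -0.143  0.137]
d0 red 1088 [239. 212.] med [ 0.552 -0.004  0.06 ] min [ 0.51  -0.043  0.
[... 180 characters left out ...]
[ 0.724 -0.03   0.063] max [0.77  0.017 0.078]
d0 purple 433 [162. 257.] med [ 0.405 -0.134  0.094] min [ 0.383 -0.145  0.04 ] max [ 0.419 -0.079  0.122]
d0 purple 253 [162. 298.] med [ 0.402 -0.2    0.095] min [ 0.392 -0.204  0.02 ] max [ 0.41  -0.187  0.122]
d0 black 71 [234. 288.] med [ 0.514 -0.209  0.112] min [ 0.51  -0.212  0.096] max [ 0.52  -0.199  0.115]
d0 black 88 [251. 319.] med [ 0.533 -0.266  0.112] min [ 0.526 -0.27   0.098] max [ 0.539 -0.257  0.116]
d0 RECT green ((515.1015014648438, -206.03948974609375), (68.64781188964844, 189.2441864013672), 17.408964157104492)
d0 RECT incub ((524.7763061523438, 38.902740478515625), (595.83642578125, 220.1685791015625), 77.63233184814453)
```

View pics/c0.png

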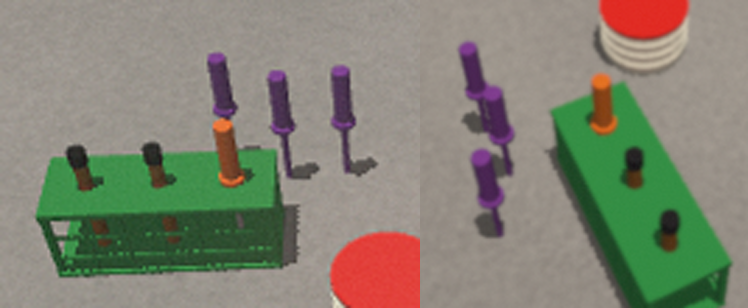

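The crop confirms it: the orange stylus is in the rack's +y end hole, and the purple ones stand on the bench on the robot's side.

```bash
cat >> h.py <<'E'
def Rt(): 
    q=manip.state()['tool_rot']; return R.from_quat(np.r_[q[1:],q[0]])
def go(p,yaw):   # tool-down with tool x at world angle yaw (or yaw+pi, nearest)
    s=manip.state(); A=Rt(); best=None
    for k in(-1,0,1):
        y=yaw+k*np.pi; B=R.from_euler('z',y)*R.from_euler('x',np.pi); w=(A.inv()*B).as_rotvec()
        if best is None or np.linalg.norm(w)<np.linalg.norm(best): best=w
    d=A.inv().apply(np.asarray(p)-s['tool_pos'])
    print('t',s['time'],'pos',s['tool_pos'].round(4),'j6',s['joint_pos'].round(2)[-1],'| total shift units',(d/.12).round(3),'turn units',(best/.15).round(3),'F',s['contact_force'].round(1),'w',round(float(s['gripper_width']),3),'gf',s['grasp_force'])
E
python3 - <<'E'
from h import *
for t in('s0','d0'):
    f=load(t); C=cloud(f); m=(f['depth']>0)&(C[...,1]>.1)&(C[...,1]<.42)&(C[...,0]>.35)&(C[...,0]<.8)&(np.abs(C[...,2]-.091)<.006)
    m=cv2.morphologyEx(m.astype(np.uint8),cv2.MORPH_OPEN,np.ones((3,3)))
    k,l,st,ce=cv2.connectedComponentsWithStats(m); i=1+st[1:,4].argmax(); P=C[l==i]
    r=cv2.minAreaRect((P[:,:2]*1000).astype(np.float32)); print(t,r,np.median(P[:,2]))
    a=np.radians(r[2]); c=np.array(r[0])/1000
    if r[1][0]>r[1][1]: a-=np.pi/2
    M=np.array([[np.cos(a),-np.sin(a)],[np.sin(a),np.cos(a)]])
    print('yaw',a,'mouth',c+M@[-.035,-.025])
    hsv=cv2.cvtColor(f['pixels'],cv2.COLOR_BGR2HSV); b=(hsv[...,0]>100)&(hsv[...,0]<125)&(hsv[...,1]>120)&(np.linalg.norm(C[...,:2]-[.53,.18],axis=2)<.06)
    rib=b&(C[...,2]>.1); Q=C[rib][:,:2]; L=(Q-c)@M; print('rib local med',np.median(L,0),L.min(0),L.max(0),'z',C[rib][:,2].max())
    L=(C[b&(C[...,2]<.1)][:,:2]-c)@M; print('plate',L.min(0),L.max(0))
go([.53,.18,.2],.2)
E
```

```text
s0 ((562.479736328125, 210.6639404296875), (162.8174591064453, 201.3715362548828), 9.463920593261719) 0.09074616736249602
yaw 0.16517657449971207 mouth [0.53206677 0.18024928]
rib local med [-0.0318313  -0.02097545] [-0.04608546 -0.02572959] [-0.02035205 -0.01523831] z 0.12421740709438989
plate [-0.0559911  -0.04153004] [-1.31069222e-02  7.03930629e-05]
d0 ((561.722412109375, 211.15066528320312), (161.4718475341797, 204.40077209472656), 9.970683097839355) 0.09039795737018436
yaw 0.17402124873024466 mouth [0.53157964 0.1804682 ]
rib local med [-0.03585461 -0.02621167] [-0.05053311 -0.03062549] [-0.02003572 -0.01745209] z 0.12341756900023271
plate [-0.05410998 -0.0420951 ] [-0.01221623 -0.00347647]
t 0.15 pos [ 0.1587 -0.604   0.2304] j6 -0.12 | total shift units [ 4.652 -5.533  0.263] turn units [-0.01  -0.001  0.379] F [-0.5  0.5 -0.7] w 0.999 gf 0.0
```

Request:
{"name": "move_arm", "arguments": {
  "plan": [
    [[0.15,-0.17,0,0,0,0,0.2],[0.26,-0.31,0,0,0,0,0.2],[0.26,-0.31,0,0,0,0,0.2],[0.26,-0.31,0,0,0,0,0.2],[0.26,-0.31,0,0,0,0,0.2],[0.26,-0.31,0,0,0,0,0.2],[0.26,-0.31,0,0,0,0,0.2],[0.26,-0.31,0,0,0,0,0.2],[0.26,-0.31,0,0,0,0,0.2],[0.26,-0.31,0,0,0,0,0.2]]
  ]
}}

```text
time: 1.4
tool_pos: [0.3578, -0.1835, 0.2311]
tool_rot: [0.0, 0.992, 0.128, 0.0]
contact_force: [0.2, 0.2, -0.3]
gripper_width: 0.804
grasp_force: 0.0
```

```bash
python3 -c "
from h import *
go([.5315,.183,.19],.17)"
```

```text
t 1.4 pos [ 0.3578 -0.1835  0.2311] j6 0.65 | total shift units [ 2.174 -2.587  0.343] turn units [ 0.001 -0.002  0.576] F [ 0.2  0.2 -0.3] w 0.804 gf 0.0
```

Request:
{"name": "move_arm", "arguments": {
  "plan": [
    [[0.24,-0.29,0,0,0,0,0.2],[0.26,-0.31,0,0,0,0,0.2],[0.26,-0.31,0,0,0,0,0.2],[0.26,-0.31,0,0,0,0,0.2],[0.26,-0.31,0,0,0,0,0.2],[0.26,-0.31,0,0,0,0,0.2],[0.26,-0.31,0.1,0,0,0,0.2],[0.24,-0.28,0.1,0,0,0,0.2],[0.134,-0.157,0.14,0,0,0.29,0.2],[0,0,0,0,0,0.286,0.2]]
  ]
}}

```text
time: 2.65
tool_pos: [0.53, 0.1828, 0.1879]
tool_rot: [0.0, 0.996, 0.086, -0.002]
contact_force: [0.5, 0.0, 0.2]
gripper_width: 0.799
grasp_force: 0.0
```

```bash
python3 - <<'E'
from h import *
go([.5315,.183,.1],.17)
f=grab('wrist','w1')
# overlay predicted points
c=np.array([.562,.2109]);a=.17;M=np.array([[np.cos(a),-np.sin(a)],[np.sin(a),np.cos(a)]])
im=f['pixels'].copy()
P=[[*(c+M@p[:2]),p[2]] for p in [(-.035,-.025,.123),(-.035,-.025,.09),(-.08,-.1,.09),(-.08,.1,.09),(.08,-.1,.09),(.08,.1,.09)]]
for q in proj(f,P): cv2.circle(im,tuple(int(v) for v in q.round()),3,(255,0,255),-1)
cv2.imwrite('pics/w1o.png',im)
C=cloud(f);hsv=cv2.cvtColor(f['pixels'],cv2.COLOR_BGR2HSV);b=(hsv[...,0]>100)&(hsv[...,0]<125)&(hsv[...,1]>120)&(f['depth']>0)&(np.linalg.norm(C[...,:2]-[.53,.18],axis=2)<.06)
for n,m in(('rib',b&(C[...,2]>.115)),('plate',b&(C[...,2]<.1)&(C[...,2]>.09))):
    L=(C[m][:,:2]-c)@M; print(n,m.sum(),np.percentile(L,[2,50,98],axis=0).round(4))
E
```

```text
t 2.65 pos [0.53   0.1828 0.1879] j6 1.6 | total shift units [0.015 0.001 0.732] turn units [-0.001  0.029  0.009] F [0.5 0.  0.2] w 0.799 gf 0.0
rib 1050 [[-0.0473 -0.0778]
 [-0.0289 -0.0207]
 [-0.0169  0.0331]]
plate 1643 [[-0.0534 -0.0412]
 [-0.031  -0.0205]
 [-0.0135  0.0006]]
```

View pics/w1o.png

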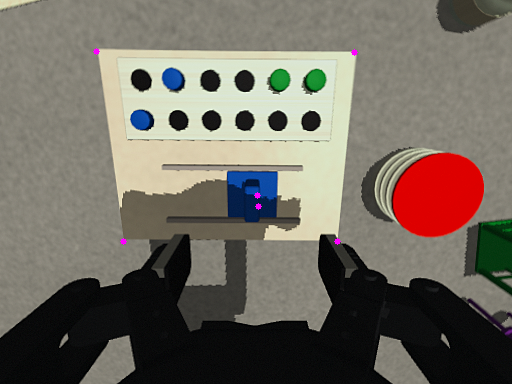

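The wrist view shows the four predicted box corners landing on the box, and the rib at (252,195), about 4–5 mm off shut. I'm going down onto the rib to pinch it.

Request:
{"name": "move_arm", "arguments": {
  "plan": [
    [[0.017,-0.018,0.1,0,0.03,0,0.2],[0,0,0.2,0,0,0,0.2],[0,0,0.2,0,0,0,0.2],[0,0,0.15,0,0,0,0.2],[0,0,0.07,0,0,0,0.2],[0,0,0,0,0,0,0.9],[0,0,0,0,0,0,0.9],[0,0,0,0,0,0,0.9],[0,0,0,0,0,0,0.9],[0,0,0,0,0,0,0.9]]
  ]
}}

```text
time: 3.95
tool_pos: [0.5337, 0.1843, 0.1054]
tool_rot: [-0.0, 0.996, 0.085, 0.003]
contact_force: [-1.4, 0.7, 5.5]
gripper_width: 0.123
grasp_force: 59.8
```

```bash
python3 - <<'E'
from h import *
c=np.array([.562,.2109]);a=.17;M=np.array([[np.cos(a),-np.sin(a)],[np.sin(a),np.cos(a)]])
go([*(c+M@[-.034,.022]),.102],.17)
s=manip.state();print('local',(s['tool_pos'][:2]-c)@M)
E
```

```text
t 3.95 pos [0.5337 0.1843 0.1054] j6 1.6 | total shift units [-0.013 -0.362  0.028] turn units [-0.002 -0.043  0.003] F [-1.4  0.7  5.5] w 0.123 gf 59.76434290409088
local [-0.03239963 -0.0214672 ]
```

Request:
{"name": "move_arm", "arguments": {
  "plan": [
    [[0,-0.03,-0.01,0,0,0,0.9],[0,-0.05,0,0,0,0,0.9],[0,-0.05,0,0,0,0,0.9],[0,-0.05,0,0,0,0,0.9],[0,-0.05,0,0,0,0,0.9],[0,-0.05,0,0,0,0,0.9],[0,-0.04,0,0,0,0,0.9],[0,-0.03,0,0,0,0,0.9],[0,-0.01,0,0,0,0,0.9],[0,0,0,0,0,0,0.9]]
  ]
}}

```text
time: 5.2
tool_pos: [0.5266, 0.2253, 0.1054]
tool_rot: [0.002, 0.996, 0.085, 0.003]
contact_force: [5.9, -5.6, 0.4]
gripper_width: 0.119
grasp_force: 59.3
```

```bash
python3 - <<'E'
from h import *
c=np.array([.562,.2109]);a=.17;M=np.array([[np.cos(a),-np.sin(a)],[np.sin(a),np.cos(a)]])
go([*(c+M@[-.034,.022]),.102],.17)
s=manip.state();print('local',(s['tool_pos'][:2]-c)@M, M.T@s['contact_force'][:2])
E
```

```text
t 5.2 pos [0.5266 0.2253 0.1054] j6 1.68 | total shift units [-0.013 -0.015  0.028] turn units [ 0.027 -0.041  0.005] F [ 5.9 -5.6  0.4] w 0.119 gf 59.25937592983246
local [-0.03245032  0.02015832] [ 4.87591322 -6.49914155]
```

Request:
{"name": "move_arm", "arguments": {
  "plan": [
    [[0,-0.01,0,0,0,0,0.9],[0,-0.01,0,0,0,0,0.9],[0,-0.01,0,0,0,0,0.9],[0,0,0,0,0,0,0.9],[0,0.01,0,0,0,0,0.5],[0,0,0,0,0,0,0.2],[0,0,0,0,0,0,0.2],[0,0,-0.1,0,0,0,0.2],[0,0,-0.3,0,0,0,0.2],[0,0,-0.3,0,0,0,0.2]]
  ]
}}

```text
time: 6.45
tool_pos: [0.5246, 0.2291, 0.1909]
tool_rot: [-0.0, 0.996, 0.085, 0.002]
contact_force: [0.1, 0.1, 0.0]
gripper_width: 0.8
grasp_force: 0.0
```

```bash
python3 - <<'E'
from h import *
c=np.array([.562,.2109]);a=.17;M=np.array([[np.cos(a),-np.sin(a)],[np.sin(a),np.cos(a)]])
go([.4975,-.1483,.23],.306+np.pi/2)
f=grab('wrist','w2');C=cloud(f)
g=grab('scene','s2')
for n,f in(('w',f),('s',g)):
    C=cloud(f);hsv=cv2.cvtColor(f['pixels'],cv2.COLOR_BGR2HSV);L=(C[...,:2]-c)@M
    b=(hsv[...,0]>100)&(hsv[...,0]<125)&(hsv[...,1]>120)&(f['depth']>0)&(np.abs(C[...,2]-.095)<.005)&(abs(L[...,0]+.035)<.03)&(abs(L[...,1])<.08)
    print(n,b.sum(),np.percentile(L[b],[2,50,98],axis=0).round(4) if b.any() else '')
f=load('w2');im=f['pixels'].copy()
q=proj(f,[[*(c+M@[-.035,-.025]),.09]])[0]; print('mouth px',q)
u,v=q.astype(int); x0=max(0,min(u-100,312));y0=max(0,min(v-75,234)); cv2.imwrite('pics/w2c.png',cv2.resize(im[y0:y0+150,x0:x0+200],(600,450),interpolation=2)); print(x0,y0)
E
```

```text
t 6.45 pos [0.5246 0.2291 0.1909] j6 1.68 | total shift units [-0.756  3.061 -0.33 ] turn units [-0.022 -0.023  9.57 ] F [0.1 0.1 0. ] w 0.8 gf 0.0
w 1696 [[-0.0557 -0.0014]
 [-0.0324  0.0226]
 [-0.0136  0.041 ]]
s 105 [[-0.0358 -0.0011]
 [-0.0214  0.0129]
 [-0.0137  0.0393]]
mouth px [308.41405211 197.29262693]
208 122
```

View pics/w2c.png

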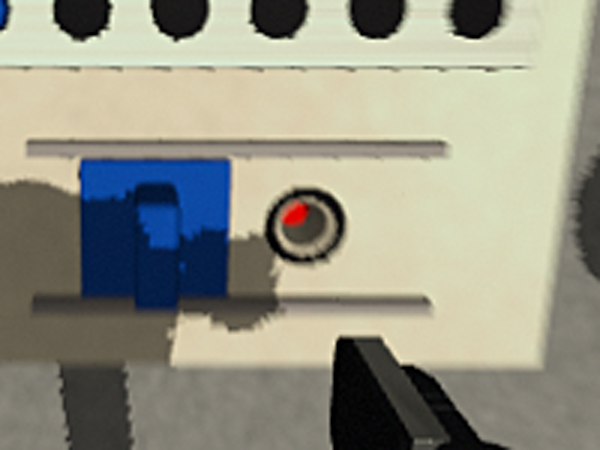

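The crop shows the hole fully uncovered, with the ring centre at crop (306,226), which is about image (310,197). Red is visible inside, and the plate sits at +45 mm, so the shutter is fully open. On to the stylus.

Request:
{"name": "move_arm", "arguments": {
  "plan": [
    [[-0.05,0.2,-0.1,0,0,0,0.2],[-0.1,0.4,-0.1,0,0,0,0.2],[-0.1,0.4,-0.1,0,0,0,0.2],[-0.1,0.4,-0.03,0,0,0,0.2],[-0.1,0.4,0,0,0,0,0.2],[-0.1,0.4,0,0,0,0,0.2],[-0.1,0.4,0,0,0,0,0.2],[-0.106,0.46,0,0,0,0,0.2],[0,0,0,0,0,-0.7,0.2],[0,0,0,0,0,-0.9,0.2]]
  ]
}}

```text
time: 7.8
tool_pos: [0.4972, -0.1491, 0.2282]
tool_rot: [-0.0, 0.979, 0.205, 0.002]
contact_force: [-0.1, -0.3, 0.5]
gripper_width: 0.802
grasp_force: 0.0
```

Request:
{"name": "move_arm", "arguments": {
  "plan": [
    [[0,0,0,0,0,-1,0.2],[0,0,0,0,0,-1,0.2],[0,0,0,0,0,-1,0.2],[0,0,0,0,0,-1,0.2],[0,0,0,0,0,-1,0.2],[0,0,0,0,0,-1,0.2],[0,0,0,0,0,-1,0.2],[0,0,0,0,0,-1,0.2],[0,0,0,0,0,-1,0.2],[0,0,0,0,0,-0.7,0.2]]
  ]
}}

```text
time: 9.05
tool_pos: [0.4974, -0.1481, 0.2282]
tool_rot: [0.001, 0.594, 0.804, 0.002]
contact_force: [-0.2, -0.3, -0.9]
gripper_width: 0.801
grasp_force: 0.0
```

```bash
python3 - <<'E'
from h import *
f=load('w2'); print('ring->',onplane(f,[[310,197.3]],.09))
go([.4975,-.148,.091],.306+np.pi/2)
f=grab('wrist','w3');C=cloud(f);hsv=cv2.cvtColor(f['pixels'],cv2.COLOR_BGR2HSV)
m=(hsv[...,0]>=3)&(hsv[...,0]<15)&(hsv[...,1]>170)&(hsv[...,2]>90)&(f['depth']>0)&(np.linalg.norm(C[...,:2]-[.4975,-.148],axis=2)<.05)
P=C[m];print(m.sum(),np.argwhere(m).mean(0),P.min(0),P.max(0))
top=m&(C[...,2]>.131);print('top',top.sum(),np.median(C[top],0),C[top].min(0),C[top].max(0))
im=f['pixels'].copy()
for q in proj(f,[[.4975,-.148,.135],[.4975,-.148,.08]]): print(q); cv2.circle(im,tuple(int(v) for v in q.round()),2,(255,0,255),-1)
cv2.imwrite('pics/w3o.png',im)
E
```

```text
ring-> [[0.53197042 0.17892116 0.09      ]]
t 9.05 pos [ 0.4974 -0.1481  0.2282] j6 -0.73 | total shift units [ 1.000e-03 -3.000e-03  1.144e+00] turn units [ 0.027  0.001 -0.049] F [-0.2 -0.3 -0.9] w 0.801 gf 0.0
203 [185.95566502 252.96059113] [ 0.48711496 -0.17087302  0.07407553] [ 0.50717861 -0.13644498  0.13607839]
top 101 [ 0.49552121 -0.14487179  0.13401974] [ 0.48999088 -0.15349326  0.13146841] [ 0.50473868 -0.13934206  0.13607839]
[253.56892545 197.11159303]
[253.43615687 182.86883754]
```

View pics/w3o.png

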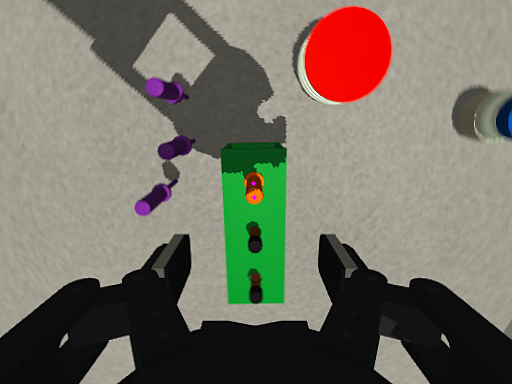

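The wrist view shows the orange stylus with the predicted top (254,197) and collar (253,183) both on it. The fingers straddle the rack along its x, clear of the tubes and the purple decoys. Going down to grasp.

Request:
{"name": "move_arm", "arguments": {
  "plan": [
    [[0,0,0.1,0,0,0,0.5],[0,0,0.2,0,0,0,0.5],[0,0,0.2,0,0,0,0.5],[0,0,0.2,0,0,0,0.5],[0,0,0.2,0,0,0,0.5],[0,0,0.15,0,0,0,0.5],[0,0,0.07,0,0,0,0.5],[0,0,0,0,0,0,1],[0,0,0,0,0,0,1],[0,0,0,0,0,0,1]]
  ]
}}

```text
time: 10.35
tool_pos: [0.4987, -0.1486, 0.095]
tool_rot: [0.002, 0.596, 0.803, 0.002]
contact_force: [-0.5, -0.6, -0.8]
gripper_width: 0.171
grasp_force: 58.4
```

```bash
python3 -c "
from h import *
go([.4975,-.148,.25],.306+np.pi/2)"
```

```text
t 10.35 pos [ 0.4987 -0.1486  0.095 ] j6 -0.73 | total shift units [ 5.000e-03 -1.000e-03 -1.291e+00] turn units [ 0.038  0.011 -0.077] F [-0.5 -0.6 -0.8] w 0.171 gf 58.36156725883484
```

Request:
{"name": "move_arm", "arguments": {
  "plan": [
    [[0,0,-0.05,0,0,0,1],[0,0,-0.1,0,0,0,1],[0,0,-0.15,0,0,0,1],[0,0,-0.2,0,0,0,1],[0,0,-0.2,0,0,0,1],[0,0,-0.2,0,0,0,1],[0,0,-0.2,0,0,0,1],[0,0,-0.1,0,0,0,1],[0,0,0,0,0,0,1],[0,0,0,0,0,0,1]]
  ]
}}

```text
time: 11.6
tool_pos: [0.497, -0.1482, 0.2371]
tool_rot: [0.001, 0.596, 0.803, 0.001]
contact_force: [0.1, 0.6, -0.6]
gripper_width: 0.166
grasp_force: 58.4
```

```bash
python3 -c "
from h import *
go([.532,.1797,.22],.17+np.pi/2)
f=grab('wrist','w4');g=grab('side','d4')
C=cloud(g);hsv=cv2.cvtColor(g['pixels'],cv2.COLOR_BGR2HSV);s=manip.state()
m=(hsv[...,0]>=3)&(hsv[...,0]<15)&(hsv[...,1]>170)&(hsv[...,2]>90)&(g['depth']>0)&(np.linalg.norm(C[...,:2]-s['tool_pos'][:2],axis=2)<.06)&(C[...,2]>.15)
print(m.sum(), C[m].min(0) if m.any() else '',C[m].max(0) if m.any() else '')
u,v=proj(g,[s['tool_pos']-[0,0,.03]])[0].astype(int);print(u,v)
a=g['pixels'][max(0,v-75):v+75,max(0,u-75):u+75]
cv2.imwrite('pics/d4c.png',cv2.resize(a,(450,450),interpolation=2))
"
```

```text
t 11.6 pos [ 0.497  -0.1482  0.2371] j6 -0.73 | total shift units [2.53  1.072 0.147] turn units [ 0.021 -0.005  0.831] F [ 0.1  0.6 -0.6] w 0.166 gf 58.38830351829529
285 [ 0.46075971 -0.19411254  0.21758463] [ 0.50595459 -0.14128995  0.47599383]
215 219
```

View pics/d4c.png

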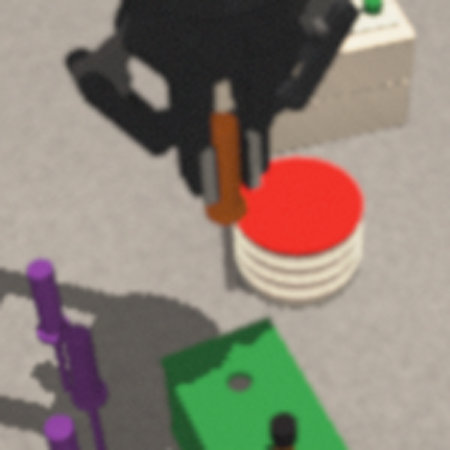

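The side view shows the stylus held upright, its collar just below the pads and its tip at crop (231,288). Now carrying it over the hole.

Request:
{"name": "move_arm", "arguments": {
  "plan": [
    [[0.15,0.06,0,0,0,0,1],[0.3,0.13,0,0,0,0,1],[0.34,0.145,0,0,0,0,1],[0.34,0.145,0,0,0,0,1],[0.34,0.145,0,0,0,0,1],[0.34,0.145,0,0,0,0,1],[0.34,0.145,0,0,0,0,1],[0.27,0.11,0,0,0,0,1],[0.11,0.045,0,0,0,0.4,1],[0,0,0,0,0,0.43,1]]
  ]
}}

```text
time: 12.95
tool_pos: [0.5313, 0.1818, 0.2378]
tool_rot: [0.001, 0.644, 0.765, 0.001]
contact_force: [0.6, -0.2, -0.5]
gripper_width: 0.171
grasp_force: 58.5
```

```bash
python3 -c "
from h import *
go([.532,.1797,.195],.17+np.pi/2)
s=manip.state();print(s['tool_rot'])
for n in('scene','side'):
    g=grab(n,n[1]+'5'); t=s['tool_pos']-Rt().apply([0,0,-.08])*0
    A=Rt(); tip=s['tool_pos']+A.apply([0,0,.08]); col=s['tool_pos']+A.apply([0,0,.02]); q=proj(g,[tip,col,[.532,.1797,.09]]); print(n,q.round(1))
    u,v=q.mean(0).astype(int); a=g['pixels'][v-40:v+40,u-50:u+50]; print('crop',u-50,v-40)
    cv2.imwrite('pics/%s5c.png'%n,cv2.resize(a,(400,320),interpolation=2))
cv2.imwrite('pics/m5.png',np.hstack([cv2.imread('pics/scene5c.png'),cv2.imread('pics/side5c.png')]))
"
```

```text
t 12.95 pos [0.5313 0.1818 0.2378] j6 0.03 | total shift units [-0.018  0.002  0.357] turn units [ 0.021 -0.004  0.006] F [ 0.6 -0.2 -0.5] w 0.171 gf 58.45473110675812
[0.00080212 0.64420451 0.76485158 0.00140188]
scene [[338.6 173.5]
 [343.6 150.6]
 [332.5 196.2]]
crop 288 133
side [[216.6 119.9]
 [215.3  95.4]
 [218.1 145.6]]
crop 166 80
```

View pics/m5.png

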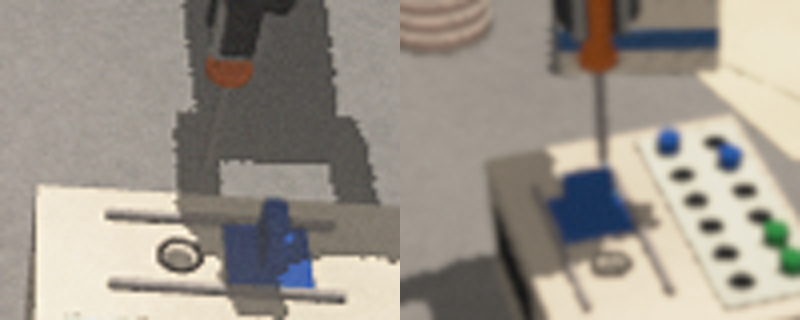

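The tip (scene 339,174; side 217,122) and the ring (scene 333,196; side 219,146) both sit within about 1 px of the predicted points. Lowering to just above the mouth.

Request:
{"name": "move_arm", "arguments": {
  "plan": [
    [[-0.015,0.006,0.05,0.02,0,0,1],[0,0,0.1,0,0,0,1],[0,0,0.1,0,0,0,1],[0,0,0.1,0,0,0,1],[0,0,0.08,0,0,0,1],[0,0,0.05,0,0,0,1],[0,0,0,0,0,0,1],[0,0,0,0,0,0,1],[0,0,0,0,0,0,1],[0,0,0,0,0,0,1]]
  ]
}}

```text
time: 14.3
tool_pos: [0.5336, 0.1778, 0.1813]
tool_rot: [0.001, 0.644, 0.765, 0.001]
contact_force: [0.1, -0.3, -0.7]
gripper_width: 0.171
grasp_force: 58.5
```

```bash
python3 -c "
from h import *
go([.5323,.18,.139],.17+np.pi/2)
s=manip.state();out=[]
for n in('scene','side'):
    g=grab(n,n[1]+'6'); A=Rt(); tip=s['tool_pos']+A.apply([0,0,.08]); q=proj(g,[tip,[.5323,.18,.09]]); print(n,q.round(1))
    u,v=q.mean(0).astype(int); a=g['pixels'][v-20:v+20,u-25:u+25]; print('crop',u-25,v-20)
    out.append(cv2.resize(a,(400,320),interpolation=2))
cv2.imwrite('pics/m6.png',np.hstack(out))
"
```

```text
t 14.3 pos [0.5336 0.1778 0.1813] j6 0.02 | total shift units [ 0.02  -0.008  0.353] turn units [ 0.015 -0.     0.001] F [ 0.1 -0.3 -0.7] w 0.171 gf 58.454970717430115
scene [[332.2 193. ]
 [332.6 196.3]]
crop 307 174
side [[218.8 142. ]
 [218.3 145.5]]
crop 193 123
```

View pics/m6.png

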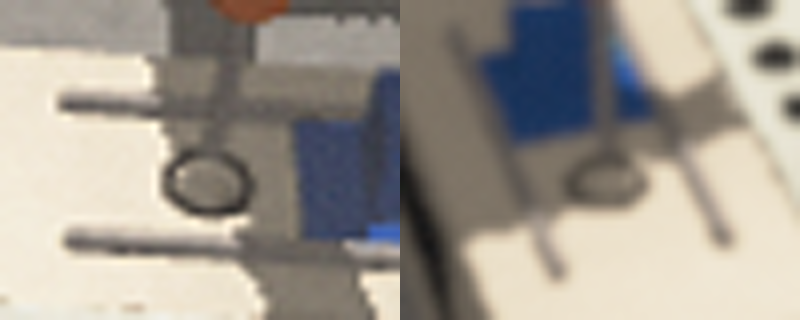

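Both views show the shaft in line with the ring to about 1 px. Inserting slowly.

Request:
{"name": "move_arm", "arguments": {
  "plan": [
    [[0.01,0,0.03,0.01,0,0,1],[0,0,0.04,0,0,0,1],[0,0,0.04,0,0,0,1],[0,0,0.04,0,0,0,1],[0,0,0.04,0,0,0,1],[0,0,0.04,0,0,0,1],[0,0,0.04,0,0,0,1],[0,0,0.02,0,0,0,1],[0,0,0,0,0,0,1],[0,0,0,0,0,0,1]]
  ]
}}

```text
time: 15.65
tool_pos: [0.5332, 0.179, 0.1465]
tool_rot: [0.0, 0.644, 0.765, 0.0]
contact_force: [-1.7, -0.8, 0.7]
gripper_width: 0.169
grasp_force: 58.4
```

```bash
python3 -c "
from h import *
go([.533,.179,.139],.17+np.pi/2)"
```

```text
t 15.65 pos [0.5332 0.179  0.1465] j6 0.02 | total shift units [ 0.001 -0.001  0.062] turn units [0.    0.    0.001] F [-1.7 -0.8  0.7] w 0.169 gf 58.37942183017731
```

Request:
{"name": "move_arm", "arguments": {
  "plan": [
    [[0,0,0.01,0,0,0,1],[0,0,0.01,0,0,0,1],[0,0,0.01,0,0,0,1],[0,0,0.01,0,0,0,1],[0,0,0.01,0,0,0,1],[0,0,0.01,0,0,0,1],[0,0,0.01,0,0,0,1],[0,0,0,0,0,0,1],[0,0,0,0,0,0,1],[0,0,0,0,0,0,1]]
  ]
}}

```text
time: 16.9
tool_pos: [0.5337, 0.1791, 0.1394]
tool_rot: [0.0, 0.644, 0.765, 0.0]
contact_force: [-3.0, -1.5, 9.0]
gripper_width: 0.169
grasp_force: 59.6
```

```bash
python3 -c "
from h import *
go([.533,.179,.139],.17+np.pi/2)"
```

```text
t 16.9 pos [0.5337 0.1791 0.1394] j6 0.02 | total shift units [ 0.001 -0.005  0.003] turn units [ 0.007 -0.     0.001] F [-3.  -1.5  9. ] w 0.169 gf 59.5530903339386
```

9 N is above the 5 N full-depth spring force, so the button has bottomed out. I'll add a slight extra push, ease the side load, and hold.

Request:
{"name": "move_arm", "arguments": {
  "plan": [
    [[0,-0.008,0.01,0,0,0,1],[0,0,0.005,0,0,0,1],[0,0,0,0,0,0,1],[0,0,0,0,0,0,1],[0,0,0,0,0,0,1],[0,0,0,0,0,0,1],[0,0,0,0,0,0,1],[0,0,0,0,0,0,1],[0,0,0,0,0,0,1],[0,0,0,0,0,0,1]]
  ]
}}

```text
time: 18.15
tool_pos: [0.5336, 0.1791, 0.1391]
tool_rot: [0.001, 0.644, 0.765, 0.001]
contact_force: [-4.2, -0.9, 14.4]
gripper_width: 0.172
grasp_force: 60.0
```

Request:
{"name": "move_arm", "arguments": {
  "plan": [
    [[0,0,0,0,0,0,1],[0,0,0,0,0,0,1],[0,0,0,0,0,0,1],[0,0,0,0,0,0,1],[0,0,0,0,0,0,1],[0,0,0,0,0,0,1],[0,0,0,0,0,0,1],[0,0,0,0,0,0,1],[0,0,0,0,0,0,1],[0,0,0,0,0,0,1]]
  ]
}}

```text
time: 19.4
tool_pos: [0.5336, 0.1791, 0.1392]
tool_rot: [0.001, 0.644, 0.765, 0.001]
contact_force: [-2.9, -1.1, 12.9]
gripper_width: 0.167
grasp_force: 60.0
```

```bash
python3 -c "
from h import *
go([.533,.179,.139],.17+np.pi/2)
g=grab('side','d7');A=Rt();s=manip.state();C=cloud(g);hsv=cv2.cvtColor(g['pixels'],cv2.COLOR_BGR2HSV)
m=(hsv[...,0]>=3)&(hsv[...,0]<15)&(hsv[...,1]>170)&(hsv[...,2]>90)&(g['depth']>0)&(np.linalg.norm(C[...,:2]-s['tool_pos'][:2],axis=2)<.03)
print(m.sum(),C[m].min(0),C[m].max(0))
cv2.imwrite('pics/d7c.png',cv2.resize(g['pixels'][60:260,130:380],(750,600),interpolation=2))"
```

```text
t 19.4 pos [0.5336 0.1791 0.1392] j6 0.02 | total shift units [ 0.    -0.005  0.001] turn units [ 0.022 -0.     0.001] F [-2.9 -1.1 12.9] w 0.167 gf 60.002875328063965
123 [0.52593954 0.16949733 0.12188695] [0.53989664 0.18254531 0.17942319]
```

View pics/d7c.png

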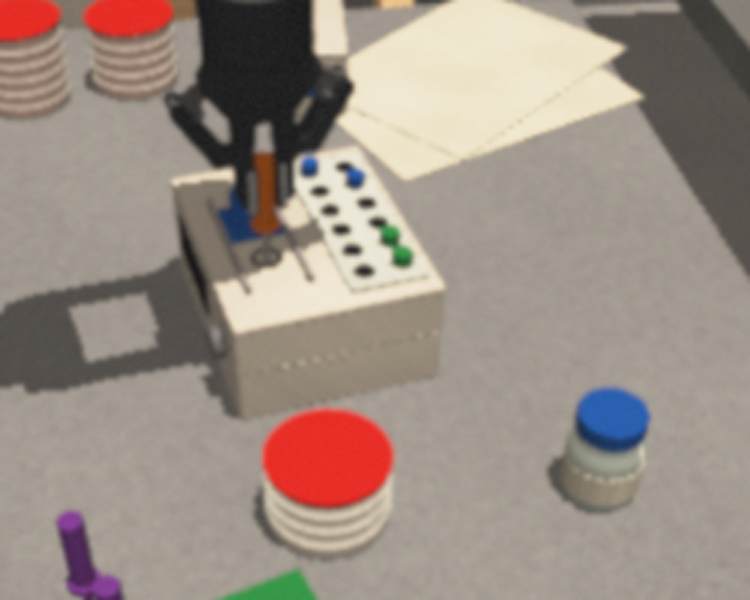

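The side view shows the shaft in the ring at crop (265,257), with the collar bottom about 30 mm above the top. That depth and the rising force (13 N with no further travel) agree with the button being fully down. The dishes and jar haven't moved. I'll hold once more for margin, then hand in.

Request:
{"name": "move_arm", "arguments": {
  "plan": [
    [[0,0,0,0,0,0,1],[0,0,0,0,0,0,1],[0,0,0,0,0,0,1],[0,0,0,0,0,0,1],[0,0,0,0,0,0,1],[0,0,0,0,0,0,1],[0,0,0,0,0,0,1],[0,0,0,0,0,0,1],[0,0,0,0,0,0,1],[0,0,0,0,0,0,1]]
  ]
}}

```text
time: 20.7
tool_pos: [0.5336, 0.1791, 0.1392]
tool_rot: [0.001, 0.644, 0.765, 0.001]
contact_force: [-3.5, -1.6, 14.5]
gripper_width: 0.172
grasp_force: 60.0
```

```bash
python3 -c "
from h import *
print(manip.state()['contact_force'],manip.job_done())"
```

```text
the job is handed in; nothing more can be done
[-3.51411023 -1.64943709 14.52282511] None
```

I handed the job in at 20.7 s: the shutter is fully open, and the gripper still holds the orange stylus, pressing the red button down at about 14 N after more than 3 s; the verdict was not reported back.

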